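Close down the brew station

ROBOT

A 6-joint arm with a two-finger parallel gripper is mounted at the origin on the work surface. World frame = base frame: x ahead of the robot, y to its left, z up, the work surface at z = 0. Lengths are in m, angles in rad, forces in N, time in s.
With the tool pointing down it reaches from about 0.3 to 0.875 m from the base axis. Payload 6.4 kg.
Tool frame: the origin (TCP) lies between the finger pads; the fingertips stand 19 mm ahead of it and the grasp point (between the pads) is the TCP (ctrl.tips_ahead is the z of the fingertips in the tool frame, in m); z points along the fingers, y is the line along which they close (so a half turn about z gives the same grasp; the last joint's range is limited). The gripper opens to 85 mm and grips with 20 to 120 N. Pads are 22 mm wide; open, the fingers measure 114 mm over their backs; the gripper's body (76 mm by 85 mm) begins 54 mm behind the grasp point. The pads swing forward as they close: fully open they stand 13 mm farther back than shut.
Start: joints at [-1.331, 0.181, 1.607, -0, 1.354, -0.206], TCP at [0.248, -0.519, 0.25] pointing down, gripper open.
Joint ranges: [-2.99, 2.99], [-0.89, 2.07], [0.3, 2.58], [-1.14, 4.28], [0, 2.63], [-3.12, 3.12]. Speed limits (rad/s): [2.57, 2.57, 3.01, 3.14, 3.14, 3.14].

INTERFACE

Orientations are given as a unit quaternion [w, x, y, z].
In Python, from bench import readout, vision, ctrl gives the robot as it stands.
- The arm moves only by the tool play_rows, never from a script. Its arguments are lists of equal length, an entry for each row: "xyz": the shift along the tool's x, y, z in mm, a list of three; "rot": the turn, a rotation vector about the tool's x, y, z in rad, a list of three; "grip": the opening, from 0 (shut) to 1 (fully open). In form: {"xyz": [[x, y, z], ...], "rot": [[rx, ry, rz], ...], "grip": [grip, ...]}. A call has exactly 10 rows; each row is the pose to reach, as a shift and turn from the pose commanded when the call began, along the tool's axes at that moment; what a row does not reach only later rows make up. A row lasts 1/8 s, in which the tool goes at most 62.5 mm and 10.7 degrees, less where a joint would pass 70% of its speed; a pose out of reach is approached as far as the arm can. A call with a gripper value outside its range is refused whole. The fingers move at their own pace and stop on an object; the grip force is fixed at half the most. Time passes only in rows, so rows that repeat a pose let the fingers close, or fill a call up. It gives the time, the measured TCP pose, the force, the opening and the grip force at its end, in the units of the state.
- readout.get_obs(): the state, without advancing time (a new reading comes with each control period).
- vision.camera(name): name is "scene" or "top" or "wrist"; returns a dict with "color" (480x640x3 uint8, red, green, blue), "depth" (480x640 float32, m along the optical axis (not along the pixel's ray), 0 where there is no reading), "camera_matrix" (3x3 intrinsics, pixels), "extrinsics" (4x4, takes a point from camera to world coordinates); the wrist camera has in their place "hand_eye" (4x4, takes a point from camera to tool coordinates, whose origin is the TCP and whose axes are the flange's). Camera axes: x right, y down, z forward; pixel columns grow to the right and rows downward; lengths in m; the calibration is good to about 2 mm. A picture is of the moment at which its call begins: read the wrist's pose just before it.
- ctrl.hand_in(): hands the job in; it is judged then, once.
The state is a dict: "time_s": time; "q": joint angles; "dq": joint speeds; "joint_efforts": joint torques, N m; "eef_pos": TCP position; "eef_rot": TCP orientation; "wrist_force": force on the tool from outside, world axes, zero at the start; "torque": the same for the moment, N m; "opening": opening from 0.0 (shut) to 1.0 (fully open); "grasp_force": force on a finger pad.
Only numpy, scipy, OpenCV 4.12 (cv2) and the standard library are available. Lean on these libraries where they do the work, as an engineer would, in place of code of your own. Each camera call takes 0.05 s, during which the arm holds its last target. There are 200 camera calls.

TASK

Close down the brew station: first switch off all four toggles of its switch bank, then stand the tamper from the drip well upright and fully on the round cork rest. Then slide the black cover board out from under the stack without touching the stack itself, leaving the tin, carton and paper cup standing one on the other behind the brass rail, and lay it flat, centred and square over the drip well, long side along long side, so that the well is fully covered. Set things down rather than drop them, and leave the sugar jar, jug and small cup alone.

Things in the scene. Friction and masses are not known exactly. Their poses are not given: they have to be found in the camera images.
- station: Low fixed steel brew station, 34 mm high. Origin: under the centre of its deck, at counter height; z up. Deck 200 mm along x, 124 mm along y. In its middle an open drip well, 130 mm (x) by 78 mm (y), slatted floor 18 mm above the counter. On the -y side (y from -62 to -118 mm) the black switch bank, as high as the deck.
- well (a point): Centre of the mouth of the drip well, at deck height (34 mm above the counter); axes as the station's.
- bank (a point): Middle of the bank's top (34 mm above the counter), axes as the station's. Four red-tipped bat toggles pivot here in a row along x, at -69, -23, +23, +69 mm; each 36 mm from pivot to round tip, 8 mm thick, swinging along the row. On: leaning to -x; off: to +x. A fingertip dragged towards +x along the row, 25 to 32 mm above this point, pushes each over and passes over it.
- toggle1 (a joint): Angle of toggle 1 (counted from the station's -x end), rad: 0 is upright, negative leans to the station's -x (on, about -0.45), positive to its +x (off when above 0.3; stop at 0.9). Light friction (under 1 N at the tip), no spring: it stays where it is left.
- toggle2 (a joint): Angle of toggle 2 (counted from the station's -x end), rad: 0 is upright, negative leans to the station's -x (on, about -0.45), positive to its +x (off when above 0.3; stop at 0.9). Light friction (under 1 N at the tip), no spring: it stays where it is left.
- toggle3 (a joint): Angle of toggle 3 (counted from the station's -x end), rad: 0 is upright, negative leans to the station's -x (on, about -0.45), positive to its +x (off when above 0.3; stop at 0.9). Light friction (under 1 N at the tip), no spring: it stays where it is left.
- toggle4 (a joint): Angle of toggle 4 (counted from the station's -x end), rad: 0 is upright, negative leans to the station's -x (on, about -0.45), positive to its +x (off when above 0.3; stop at 0.9). Light friction (under 1 N at the tip), no spring: it stays where it is left.
- tamper: The tamper as a whole (see tamper_grip), 0.3 kg; origin at the centre of its foot.
- tamper_grip (a point): Middle of the round knob of a steel tamper, 65 mm above its foot, on its axis (z up when standing). Foot: 58 mm diameter, 13 mm thick; narrow neck; knob 34 mm diameter from 52 to 78 mm above the foot; 88 mm tall overall. Starts standing in the drip well. Grip the knob from above.
- rest_top (a point): Centre of the top face of the round fixed cork rest for the tamper, 110 mm diameter, 6 mm high.
- rail: Low fixed brass rail: round 8 mm bar, 150 mm long along its y, at x = -36 mm, 12 to 20 mm above the counter, a foot post at each end (y = +-75 mm). Origin at counter height; z up. The stack stands behind the bar (+x side); the bar holds the tin back when the 6 mm board is drawn out below it towards -x.
- cover_grip (a point): Centre of the cover board's orange grip block, 24 mm above the underside, 70 mm from the board's centre to its -x. Block 24 mm (x) by 18 mm (y: grip across this), 36 mm high on the board, top at 42 mm. It sticks out in front of the rail; the carton overhangs to 10-18 mm from its middle, 56 to 120 mm up: the gripper must lean away from it (to the board's -x), about 40 degrees.
- cover_mid (a point): Centre of the cover board's plate, 3 mm above its underside. Plate 170 mm along its x, 110 mm along its y, 6 mm thick; 0.16 kg with the block. Drawn about 135 mm towards the rail's -x it is clear of the stack and rail.
- cover: The cover board as a whole (see cover_mid); origin at the centre of its underside.
- tin_mid (a point): Centre of the green tin with steel lid, the lowest of the stack, 96 x 96 mm and 50 mm high, 0.14 kg. Stands on the board with its front just behind the rail; comes down 6 mm to the counter when the board is out.
- carton_mid (a point): Centre of the cardboard carton on the tin, 130 mm (x) by 104 mm (y), 64 mm high, 0.11 kg; it overhangs the tin over the rail.
- papercup_mid (a point): Centre of the white paper cup on the carton, 76 mm across the rim, 85 mm high, 20 g.
- tin: The green tin; origin at the centre of its underside.
- carton: The carton; origin at the centre of its underside.
- papercup: The paper cup; origin at the centre of its underside.
- sugar: Amber glass sugar jar, 66 mm diameter, 100 mm high; origin at its underside. Bystander.
- jug: Steel milk jug with a handle, 76 mm diameter, 100 mm high; origin at its underside. Bystander.
- demitasse: Small white cup with a handle, 64 mm diameter, 55 mm high; origin at its underside. Bystander.
Mind the look-alikes: they are no part of the job. What is shaped like the carton but pink is not meant.

How it is judged:
By the outcome, as a careful person would: the job done as asked, in the order asked, and still so for the second after the job is handed in, with the robot touching nothing.
It also fails if it takes over 64 s, if anything falls off the work surface, if the arm or the gripper's body presses on something with over 40 N, if the wrist force passes 120 N, or if a joint passes its speed limit or range.

## Working session

There is one attempt and no reset: what is moved stays moved. The work goes in short steps, Python scripts to look and compute and a tool call to move; the robot and the scene stay as the last step left them, time stands still between calls to the robot, and variables do not carry over. Pictures are saved under pics/ and viewed, at most 10 in all, crops included, and the job is handed in when it is done.

Besides the shell and the picture viewer there is one more tool, called after ">>>" in YAML: its name, and indented under it one key for each argument. play_rows: Moves the arm, as the interface text tells. Its arguments: {"type":"object","properties":{"xyz":{"type":"array","items":{"type":"array","items":{"type":"number"}}},"rot":{"type":"array","items":{"type":"array","items":{"type":"number"}}},"grip":{"type":"array","items":{"type":"number"}}},"required":["xyz","rot","grip"]}

```bash
mkdir -p pics; ls
python3 - <<'E'
from bench import readout, vision, ctrl
import numpy as np, cv2
print(readout.get_obs(), ctrl.tips_ahead)
for n in ("scene","top"):
    d=vision.camera(n); cv2.imwrite(f"pics/{n}0.png",d["color"][:,:,::-1]); np.savez(f"{n}0.npz",**d)
    print(n,d["camera_matrix"].tolist(),np.round(d["extrinsics"],3).tolist())
E
```

```text
pics
{'time_s': 0.0, 'q': array([-1.33130040e+00,  1.81533827e-01,  1.60798557e+00,  3.01741621e-06,
        1.35381953e+00, -2.06293389e-01]), 'dq': array([-0.00160765, -0.0004725 ,  0.00033524, -0.00075483,  0.00033593,
       -0.00063079]), 'joint_efforts': array([-1.44478276e-03, -4.44880128e+01, -3.51340091e+01, -4.22759704e-04,
        9.08954273e-03, -5.20678284e-06]), 'eef_pos': array([ 0.24781829, -0.51828572,  0.24939903]), 'eef_rot': array([-8.73043515e-04,  9.75261362e-01,  2.21053192e-01, -1.30217098e-05]), 'wrist_force': array([-9.18854674e-01,  7.89399838e-01, -1.10799100e-04]), 'torque': array([-0.00852879, -0.01101259,  0.00731929]), 'grasp_force': 0.0, 'opening': 0.9986887188835397} 0.019
scene [[443.7311680147139, 0.0, 314.7131574021293], [0.0, 443.7311680147139, 242.44261602217406], [0.0, 0.0, 1.0]] [[0.032, 0.557, -0.83, 1.227], [0.999, -0.031, 0.018, 0.038], [-0.016, -0.83, -0.558, 0.6], [0.0, 0.0, 0.0, 1.0]]
top [[505.08564202164115, 0.0, 327.3085340874552], [0.0, 505.08564202164115, 244.2397851615972], [0.0, 0.0, 1.0]] [[-0.023, -0.996, 0.085, 0.454], [-0.999, 0.025, 0.022, 0.035], [-0.024, -0.085, -0.996, 1.063], [0.0, 0.0, 0.0, 1.0]]
```

View pics/scene0.png

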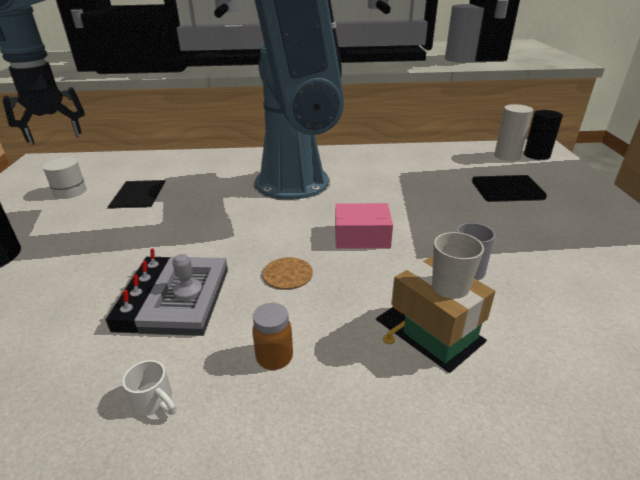

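View pics/top0.png

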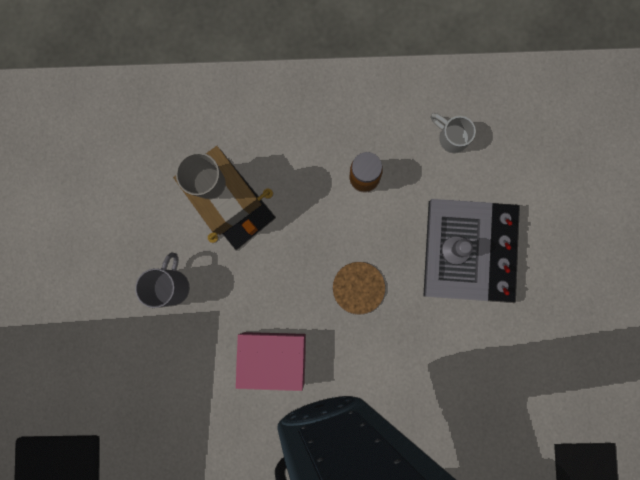

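The top view shows the station at right (bank on its right, red tips leaning down to world -x) and the tamper at (458,248). The cork rest is at (358,288) and the board with its orange block is at (250,227). The brass rail's ends are at (213,238) and (267,193). The pink box at (270,360) is the carton look-alike and stays put; the brown carton sits on the green tin.

```bash
cat > h.py <<'E'
import numpy as np, cv2
from scipy.spatial.transform import Rotation as R
from bench import readout, vision, ctrl
def cast(d,uv,z,E=None):
    E=d["extrinsics"] if E is None else E
    uv=np.atleast_2d(uv).astype(float); K=d["camera_matrix"]
    r=np.c_[(uv[:,0]-K[0,2])/K[0,0],(uv[:,1]-K[1,2])/K[1,1],np.ones(len(uv))]@E[:3,:3].T
    o=E[:3,3]; return o+r*((z-o[2])/r[:,2])[:,None]
def cloud(d,E=None):
    E=d["extrinsics"] if E is None else E
    K=d["camera_matrix"]; v,u=np.mgrid[:480,:640]; Z=d["depth"]
    P=np.stack([(u-K[0,2])/K[0,0]*Z,(v-K[1,2])/K[1,1]*Z,Z],-1)@E[:3,:3].T+E[:3,3]
    P[Z==0]=np.nan; return P
def pose():
    o=readout.get_obs(); q=o["eef_rot"]; return o["eef_pos"],R.from_quat([q[1],q[2],q[3],q[0]]).as_matrix(),o
def wristE(d):
    p,M,_=pose(); T=np.eye(4);T[:3,:3]=M;T[:3,3]=p; return T@d["hand_eye"]
def plan(p,M):
    "shift mm, rotvec in the current tool frame to target"
    p0,M0,_=pose(); print("xyz",np.round(M0.T@(np.array(p)-p0)*1000,1).tolist(),"rot",np.round(R.from_matrix(M0.T@M).as_rotvec(),3).tolist())
def down(yaw,tilt=0):
    "tool z down, tool x at yaw; "
    c,s=np.cos(yaw),np.sin(yaw); return np.c_[[c,s,0],[s,-c,0],[0,0,-1]]
E
python3 - <<'E'
from h import *
for n in("top","scene"):
    d=dict(np.load(n+"0.npz")); P=cloud(d); hsv=cv2.cvtColor(d["color"],cv2.COLOR_RGB2HSV)
    z=P[...,2]
    def cc(m,name,zz,minA=30):
        k,l,s,c=cv2.connectedComponentsWithStats(m.astype(np.uint8))
        for i in range(1,k):
            if s[i,4]>=minA: 
                q=P[l==i]; print(n,name,s[i].tolist(),"cast",np.round(cast(d,c[i],zz),4)[0],"med",np.round(np.nanmedian(q,0),4))
    H,S,V=hsv[...,0],hsv[...,1],hsv[...,2]
    cc((H<5)|(H>172)&(S>150)&(V>80),"red",0.066,8)
    cc((H>=5)&(H<20)&(S>130)&(V>60),"orange",0.006)
    cc((H>=18)&(H<30)&(S>120)&(V>50),"brass",0.016,6)
    if n=="top":
        print("counter z",np.nanmedian(z[300:320,450:600]), np.nanmedian(z[80:100,100:400]))
        B=np.zeros_like(z,bool);B[180:320,405:540]=1
        m=B&(z>.024)&(z<.044); r=cv2.minAreaRect(P[m][:,:2].astype(np.float32)); print("station",r,m.sum()); print(cv2.boxPoints(r))
        q=P[B&(z>.045)&(np.arange(640)<485)]; print("tamper hi",np.median(q,0),q[:,2].max(),np.median(q[q[:,2]>.08],0))
        bd=np.zeros_like(z,bool); bd[190:255,215:285]=1
        mb=bd&(V<45)&(z<.02); print("board blk",mb.sum()); 
        cs=max(cv2.findContours(mb.astype(np.uint8),0,2)[0],key=cv2.contourArea); a=cv2.approxPolyDP(cs,4,True)[:,0]; print(a.tolist(),np.round(cast(d,a,.006),4).tolist())
        for lo,hi,nm in((.11,.13,'carton top'),(.195,.22,'cup')):
            q=P[(z>lo)&(z<hi)&(np.arange(640)<300)]; r=cv2.minAreaRect(q[:,:2].astype(np.float32));print(nm,r,len(q))
E
```

```text
top red [250, 212, 3, 5, 9] cast [0.6027 0.2076 0.066 ] med [0.6106 0.2183 0.0064]
top red [263, 219, 5, 6, 10] cast [0.5874 0.1803 0.066 ] med [0.5959 0.1888 0.0062]
top red [506, 219, 8, 7, 30] cast [ 0.5736 -0.303   0.066 ] med [ 0.5743 -0.3034  0.0634]
top red [505, 243, 8, 7, 32] cast [ 0.5267 -0.2979  0.066 ] med [ 0.527  -0.2992  0.0621]
top red [502, 266, 10, 8, 39] cast [ 0.4806 -0.2926  0.066 ] med [ 0.4805 -0.2949  0.0582]
top red [503, 288, 9, 8, 37] cast [ 0.4378 -0.29    0.066 ] med [ 0.4372 -0.2904  0.0608]
top red [182, 294, 6, 8, 8] cast [0.4405 0.3406 0.066 ] med [0.4397 0.358  0.0081]
top red [261, 332, 8, 1, 8] cast [0.3698 0.1838 0.066 ] med [0.3643 0.1936 0.001 ]
top red [296, 333, 10, 2, 10] cast [0.3662 0.1132 0.066 ] med [0.3608 0.1183 0.002 ]
top red [236, 345, 1, 9, 9] cast [0.3381 0.2401 0.066 ] med [0.3309 0.2532 0.0027]
top red [305, 354, 1, 10, 10] cast [0.3172 0.1054 0.066 ] med [0.3085 0.1098 0.0037]
top red [235, 367, 1, 15, 15] cast [0.2901 0.2424 0.066 ] med [0.2797 0.2559 0.0008]
top red [238, 389, 9, 1, 9] cast [0.2613 0.229  0.066 ] med [2.485e-
[... 7671 characters left out ...]
ass [417, 304, 12, 25, 86] cast [0.6171 0.2525 0.016 ] med [0.6869 0.2289 0.0827]
scene brass [484, 307, 5, 6, 13] cast [0.6064 0.3749 0.016 ] med [0.6824 0.3329 0.087 ]
scene brass [458, 308, 9, 12, 43] cast [0.6136 0.3262 0.016 ] med [0.7197 0.2756 0.1195]
scene brass [413, 318, 6, 3, 9] cast [0.6248 0.2363 0.016 ] med [0.674  0.2195 0.0643]
scene brass [459, 318, 6, 6, 15] cast [0.6324 0.3209 0.016 ] med [0.7203 0.2794 0.1015]
scene brass [383, 321, 22, 23, 182] cast [0.6585 0.1873 0.016 ] med [0.6575 0.1861 0.0149]
scene brass [437, 322, 5, 4, 7] cast [0.6374 0.276  0.016 ] med [0.7108 0.2453 0.0896]
scene brass [453, 323, 11, 4, 17] cast [0.6433 0.3099 0.016 ] med [0.7238 0.2726 0.0983]
```

Run:
```python
from h import *
M=down(np.radians(-5.4)); plan([.4055,-.2887,.13],M); print(pose()[1].round(3))
```

```text
xyz [241.2, -139.0, 119.8] rot [-0.002, 0.0, 0.54]
[[ 0.902  0.431 -0.   ]
 [ 0.431 -0.902  0.002]
 [ 0.    -0.002 -1.   ]]
```

>>> play_rows:
  xyz:
    - [40, -23, 20]
    - [80, -46, 40]
    - [120, -70, 60]
    - [160, -93, 80]
    - [200, -116, 100]
    - [241, -139, 120]
    - [241, -139, 120]
    - [241, -139, 120]
    - [241, -139, 120]
    - [241, -139, 120]
  rot:
    - [0, 0, 0.1]
    - [0, 0, 0.2]
    - [0, 0, 0.3]
    - [0, 0, 0.4]
    - [0, 0, 0.5]
    - [0, 0, 0.54]
    - [0, 0, 0.54]
    - [0, 0, 0.54]
    - [0, 0, 0.54]
    - [0, 0, 0.54]
  grip: [0, 0, 0, 0, 0, 0, 0, 0, 0, 0]

```text
time_s: 1.35
eef_pos: [0.4052, -0.2907, 0.1308]
eef_rot: [0.0, 0.999, -0.048, 0.0]
wrist_force: [-0.7, -0.2, 0.4]
opening: 0.001
grasp_force: 0.0
```

Run:
```python
from h import *
plan([.4055,-.2887,.081],down(np.radians(-5.4))); print(pose()[0],pose()[2]['opening'])
P=cloud(vision.camera("scene")); q=P[(abs(P[...,0]-.41)<.06)&(abs(P[...,1]+.285)<.02)&(P[...,2]>.08)]
print(len(q),np.percentile(q[:,2],[0,1,5]))
d=vision.camera("wrist"); cv2.imwrite("pics/w1.png",d["color"][:,:,::-1]); P=cloud(d,wristE(d))
q=P[(abs(P[...,0]-.41)<.04)&(abs(P[...,1]+.285)<.02)&(P[...,2]>.08)]; print(len(q), np.percentile(q[:,2],[0,1,5]) if len(q) else 0)
```

```text
xyz [0.1, -2.0, 49.8] rot [0.001, -0.001, -0.002]
[ 0.40519168 -0.29066952  0.13081337] 0.0014418505537418013
3462 [0.11233369 0.1237307  0.14694293]
29890 [0.11460185 0.12210643 0.13756441]
```

>>> play_rows:
  xyz:
    - [0, -2, 25]
    - [0, -2, 49]
    - [0, -2, 49]
    - [20, -2, 49]
    - [40, -2, 49]
    - [60, -2, 49]
    - [80, -2, 49]
    - [100, -2, 49]
    - [120, -2, 49]
    - [140, -2, 49]
  rot:
    - [0, 0, 0]
    - [0, 0, 0]
    - [0, 0, 0]
    - [0, 0, 0]
    - [0, 0, 0]
    - [0, 0, 0]
    - [0, 0, 0]
    - [0, 0, 0]
    - [0, 0, 0]
    - [0, 0, 0]
  grip: [0, 0, 0, 0, 0, 0, 0, 0, 0, 0]

```text
time_s: 2.7
eef_pos: [0.5464, -0.3019, 0.0838]
eef_rot: [0.001, 0.999, -0.047, 0.001]
wrist_force: [-0.7, -0.6, 0.2]
opening: 0.004
grasp_force: 0.3
```

>>> play_rows:
  xyz:
    - [20, 0, 0]
    - [40, 0, 0]
    - [60, 0, 0]
    - [80, 0, 0]
    - [95, 0, 0]
    - [95, 0, -30]
    - [95, 0, -85]
    - [60, -35, -120]
    - [10, -75, -120]
    - [-20, -90, -120]
  rot:
    - [0, 0, 0]
    - [0, 0, 0]
    - [0, 0, 0]
    - [0, 0, 0]
    - [0, 0, 0]
    - [0, 0, 0]
    - [0, 0, 0]
    - [0, 0, 0]
    - [0, 0, 0]
    - [0, 0, 0]
  grip: [0, 0, 0, 0, 0, 0, 0, 1, 1, 1]

```text
time_s: 3.95
eef_pos: [0.5324, -0.2075, 0.2032]
eef_rot: [0.0, 0.999, -0.047, 0.001]
wrist_force: [-0.6, -0.0, 0.6]
opening: 0.635
grasp_force: 0.0
```

Run:
```python
from h import *
d=vision.camera("wrist"); E=wristE(d); cv2.imwrite("pics/w2.png",d["color"][:,:,::-1]); P=cloud(d,E)
p=pose()[0];print(p)
q=P[(abs(P[...,0]-.523)<.05)&(abs(P[...,1]+.2)<.05)&(P[...,2]>.07)&(P[...,2]<.115)]
print(len(q), q[:,2].max(), np.median(q[q[:,2]>.1],0), cv2.minEnclosingCircle(q[q[:,2]>.085][:,:2].astype(np.float32)))
plan([*np.median(q[q[:,2]>.1],0)[:2],.083],down(np.radians(-5.4)))
```

```text
[ 0.52951097 -0.20540354  0.20217883]
2180 0.10728215372515496 [ 0.52251174 -0.20181381  0.10466036] ((0.5209988951683044, -0.2014508992433548), 0.01715797744691372)
xyz [-7.0, -2.8, 119.2] rot [-0.001, 0.003, 0.002]
```

View pics/w2.png

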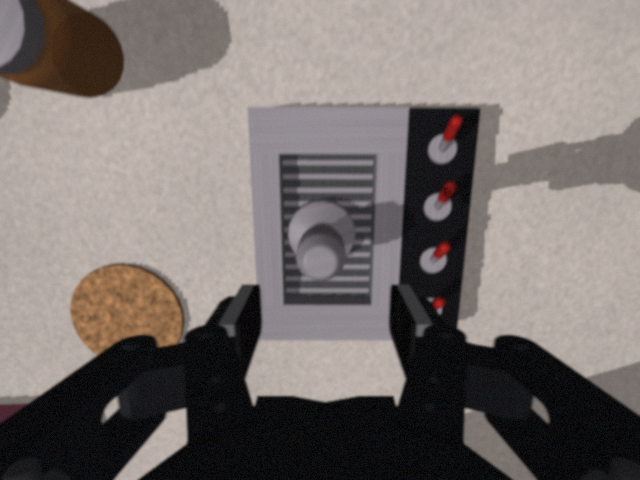

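Wrist view: all four toggles now lean up to +x (bases at x≈435, red tips above right). The tamper knob is at (322,258) and the cork is at (127,312).

Run:
```python
from h import *
d=vision.camera("wrist"); E=wristE(d); P=cloud(d,E)
d["extrinsics"]=E
hsv=cv2.cvtColor(d["color"],cv2.COLOR_RGB2HSV);H,S,V=[hsv[...,i] for i in range(3)]
o=np.array([.5255,-.2097]);a=np.radians(-5.44);Rz=np.array([[np.cos(a),-np.sin(a)],[np.sin(a),np.cos(a)]])
k,l,s,c=cv2.connectedComponentsWithStats((((H<6)|(H>172))&(S>150)&(V>60)).astype(np.uint8))
for i in range(1,k):
    if s[i,4]>20:
        q=np.nanmedian(P[l==i],0); print(s[i].tolist(),"local",np.round((q[:2]-o)@Rz*1000,1),q[2])
m=(H>=5)&(H<22)&(S>100)&(V>60); m[:240]=0; m[:,230:]=0
print("rest",m.sum(),np.nanmedian(P[m],0)) 
z=P[...,2]; m=np.zeros_like(z,bool);m[100:285,240:490]=1
m&=(z>.026)&(z<.042); pts=P[m][:,:2].astype(np.float32)
L=(pts-o)@Rz; print("station local pct",np.percentile(L[:,0],[.2,99.8]),np.percentile(L[:,1],[.2,99.8]))
```

```text
[448, 108, 20, 27, 319] local [ 86.1 -90.1] 0.05913874007720349
[443, 175, 18, 21, 224] local [ 41.1 -89.5] 0.06072007389425105
[438, 237, 17, 16, 180] local [ -4.2 -89.4] 0.06091877056312517
[435, 292, 14, 12, 113] local [-47.7 -89.8] 0.06274082924335311
rest 7804 [ 0.46391468 -0.01057665  0.00631357]
station local pct [-0.04752798  0.10167907] [-0.11810214  0.06071291]
```

>>> play_rows:
  xyz:
    - [-4, -2, 15]
    - [-7, -3, 40]
    - [-7, -3, 65]
    - [-7, -3, 85]
    - [-7, -3, 100]
    - [-7, -3, 112]
    - [-7, -3, 119]
    - [-7, -3, 119]
    - [-7, -3, 119]
    - [-7, -3, 119]
  rot:
    - [0, 0, 0]
    - [0, 0, 0]
    - [0, 0, 0]
    - [0, 0, 0]
    - [0, 0, 0]
    - [0, 0, 0]
    - [0, 0, 0]
    - [0, 0, 0]
    - [0, 0, 0]
    - [0, 0, 0]
  grip: [1, 1, 1, 1, 1, 1, 1, 1, 0.3, 0.3]

```text
time_s: 5.3
eef_pos: [0.5273, -0.2058, 0.083]
eef_rot: [0.0, 0.999, -0.047, 0.001]
wrist_force: [0.2, -0.6, -0.1]
opening: 0.605
grasp_force: 0.0
```

>>> play_rows:
  xyz:
    - [0, 0, 0]
    - [0, 0, 0]
    - [0, 0, 0]
    - [0, 0, -15]
    - [0, 0, -40]
    - [0, 0, -60]
    - [0, 0, -60]
    - [0, 0, -60]
    - [0, 0, -60]
    - [0, 0, -60]
  rot:
    - [0, 0, 0]
    - [0, 0, 0]
    - [0, 0, 0]
    - [0, 0, 0]
    - [0, 0, 0]
    - [0, 0, 0]
    - [0, 0, 0]
    - [0, 0, 0]
    - [0, 0, 0]
    - [0, 0, 0]
  grip: [0.3, 0.3, 0.3, 0.3, 0.3, 0.3, 0.3, 0.3, 0.3, 0.3]

```text
time_s: 6.55
eef_pos: [0.5264, -0.2053, 0.1414]
eef_rot: [-0.0, 0.999, -0.047, -0.001]
wrist_force: [0.3, 0.5, -3.3]
opening: 0.376
grasp_force: 60.2
```

Run:
```python
from h import *
plan([.4535,-.0055,.143],down(np.radians(-5.4)))
```

```text
xyz [-91.4, -192.0, -1.3] rot [-0.001, 0.001, -0.0]
```

>>> play_rows:
  xyz:
    - [-8, -20, 0]
    - [-20, -45, 0]
    - [-32, -75, 0]
    - [-44, -102, 0]
    - [-56, -130, 0]
    - [-68, -157, 0]
    - [-78, -180, 0]
    - [-84, -190, 0]
    - [-84, -192, 0]
    - [-84, -192, 0]
  rot:
    - [0, 0, 0]
    - [0, 0, 0]
    - [0, 0, 0]
    - [0, 0, 0]
    - [0, 0, 0]
    - [0, 0, 0]
    - [0, 0, 0]
    - [0, 0, 0]
    - [0, 0, 0]
    - [0, 0, 0]
  grip: [0.3, 0.3, 0.3, 0.3, 0.3, 0.3, 0.3, 0.3, 0.3, 0.3]

```text
time_s: 7.8
eef_pos: [0.4617, -0.0069, 0.1425]
eef_rot: [0.0, 0.999, -0.047, 0.0]
wrist_force: [-0.0, 0.2, -4.0]
opening: 0.378
grasp_force: 60.4
```

Run:
```python
from h import *
print(pose()[0],pose()[2]['wrist_force'])
d=vision.camera("scene"); cv2.imwrite("pics/s3.png",cv2.resize(d["color"][200:320,200:360,::-1],None,fx=4,fy=4))
P=cloud(d); hsv=cv2.cvtColor(d["color"],cv2.COLOR_RGB2HSV);H,S,V=[hsv[...,i] for i in range(3)]
z=P[...,2]
f=(abs(P[...,0]-.46)<.05)&(abs(P[...,1])<.05)
print("foot z",np.percentile(z[f&(z>.03)&(z<.12)],[0,1,5]))
m=f&(z>.073)&(z<.092); q=P[m]; print("foot",m.sum(),np.nanmin(q,0),np.nanmax(q,0))
t=vision.camera("top"); h2=cv2.cvtColor(t["color"],cv2.COLOR_RGB2HSV); m=(h2[...,0]>4)&(h2[...,0]<22)&(h2[...,1]>100)&(h2[...,2]>40); m[:250]=0;m[330:]=0;m[:,:320]=0;m[:,400:]=0
P=cloud(t);print("rest vis",m.sum(),np.nanmin(P[m],0),np.nanmax(P[m],0))
t0=dict(np.load("top0.npz"));h2=cv2.cvtColor(t0["color"],cv2.COLOR_RGB2HSV); m=(h2[...,0]>4)&(h2[...,0]<22)&(h2[...,1]>100)&(h2[...,2]>60); m[:250]=0;m[330:]=0;m[:,:320]=0;m[:,400:]=0
c=max(cv2.findContours(m.astype(np.uint8),0,2)[0],key=cv2.contourArea);e=cv2.fitEllipse(c);print(e,cast(t0,[e[0]],.006))
```

```text
[ 0.46171942 -0.0068838   0.142479  ] [-0.01847471  0.16139947 -3.97523263]
foot z [0.07751634 0.08031274 0.08198241]
foot 149 [ 0.44675954 -0.03669068  0.07751634] [0.49220071 0.01970711 0.09179718]
rest vis 22 [0.40195414 0.00604829 0.00248266] [0.49370176 0.04466433 0.0104601 ]
((358.58843994140625, 287.6148376464844), (50.731468200683594, 51.04098129272461), 111.21046447753906) [[ 0.45209411 -0.00488806  0.006     ]]
```

View pics/s3.png

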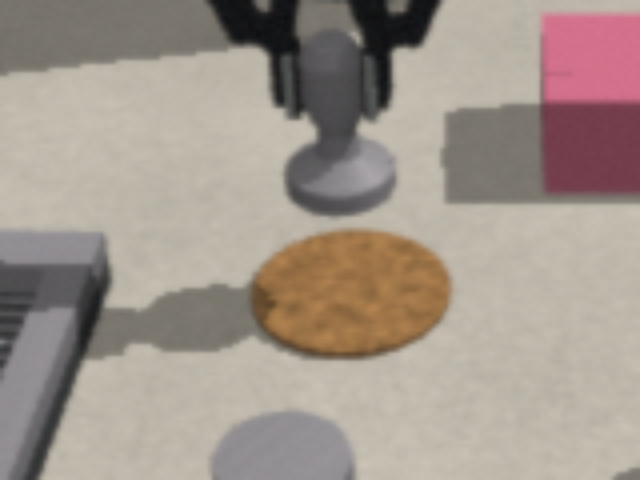

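The crop shows the foot at (340,175) above the cork centred at (351,293), hanging nearly vertical. I'll lower it.

>>> play_rows:
  xyz:
    - [-3, 0, 15]
    - [-3, 0, 32]
    - [-3, 0, 48]
    - [-3, 0, 58]
    - [-3, 0, 63]
    - [-3, 0, 66]
    - [-3, 0, 68]
    - [-3, 0, 69]
    - [-3, 0, 70]
    - [-3, 0, 70]
  rot:
    - [0, 0, 0]
    - [0, 0, 0]
    - [0, 0, 0]
    - [0, 0, 0]
    - [0, 0, 0]
    - [0, 0, 0]
    - [0, 0, 0]
    - [0, 0, 0]
    - [0, 0, 0]
    - [0, 0, 0]
  grip: [0.3, 0.3, 0.3, 0.3, 0.3, 0.3, 0.3, 0.3, 0.3, 0.3]

```text
time_s: 9.15
eef_pos: [0.4584, -0.0062, 0.0724]
eef_rot: [0.0, 0.999, -0.047, 0.0]
wrist_force: [-0.1, -0.2, -4.0]
opening: 0.379
grasp_force: 60.3
```

Still hanging, about 1 mm to go. I'll lower it on to contact.

>>> play_rows:
  xyz:
    - [0, 0, 0.5]
    - [0, 0, 1]
    - [0, 0, 1.5]
    - [0, 0, 1.5]
    - [0, 0, 1.5]
    - [0, 0, 1.5]
    - [0, 0, 1.5]
    - [0, 0, 1.5]
    - [0, 0, 1.5]
    - [0, 0, 1.5]
  rot:
    - [0, 0, 0]
    - [0, 0, 0]
    - [0, 0, 0]
    - [0, 0, 0]
    - [0, 0, 0]
    - [0, 0, 0]
    - [0, 0, 0]
    - [0, 0, 0]
    - [0, 0, 0]
    - [0, 0, 0]
  grip: [0.3, 0.3, 0.3, 0.3, 0.3, 0.4, 0.5, 0.6, 0.8, 1]

```text
time_s: 10.4
eef_pos: [0.4584, -0.0062, 0.0708]
eef_rot: [0.0, 0.999, -0.047, 0.0]
wrist_force: [-0.3, 0.2, 0.1]
opening: 0.979
grasp_force: 0.0
```

Run:
```python
from h import *
d=vision.camera("top"); P=cloud(d); z=P[...,2]; hsv=cv2.cvtColor(d["color"],cv2.COLOR_RGB2HSV)
K=d["camera_matrix"]
print(pose()[0])
# block: orange mask, cast at top 0.042 from image t0
d=dict(np.load("top0.npz"));P=cloud(d);H,S,V=[cv2.cvtColor(d["color"],cv2.COLOR_RGB2HSV)[...,i] for i in range(3)]
m=(H<22)&(S>120)&(V>60)&(P[...,2]>.036)&(P[...,2]<.05);m[:200]=0;m[245:]=0;m[:,:235]=0;m[:,265:]=0
v,u=np.nonzero(m);c=cast(d,np.c_[u,v],.042);r=cv2.minAreaRect(c[:,:2].astype(np.float32));print("block top",m.sum(),c.mean(0),r)
b=r[0]; b=c.mean(0)[:2]
ph=np.radians(36.5);ex=np.array([np.cos(ph),np.sin(ph),0]);ey=np.array([-ex[1],ex[0],0]);t=np.radians(42)
zt=np.sin(t)*ex-np.cos(t)*np.array([0,0,1])
for s in(1,-1):
    yt=s*ey; M=np.c_[np.cross(yt,zt),yt,zt]; print(s,M.round(3).tolist()); plan(np.array([*b,.032])-.12*zt,M)
```

```text
[ 0.45840123 -0.00623073  0.07083563]
block top 106 [0.5817943  0.21769603 0.042     ] ((0.5821359157562256, 0.2180444747209549), (0.02487868070602417, 0.0172912385314703), 43.87950134277344)
1 [[-0.597, -0.595, 0.538], [-0.442, 0.804, 0.398], [-0.669, 0.0, -0.743]]
xyz [42.0, -180.9, -50.3] rot [0.874, -0.335, 2.276]
-1 [[0.597, 0.595, 0.538], [0.442, -0.804, 0.398], [0.669, -0.0, -0.743]]
xyz [42.0, -180.9, -50.3] rot [0.268, 0.699, -0.698]
```

>>> play_rows:
  xyz:
    - [0, 0, -40]
    - [0, 0, -80]
    - [0, 0, -120]
    - [10, -45, -125]
    - [20, -90, -125]
    - [30, -130, -120]
    - [36, -160, -100]
    - [42, -181, -80]
    - [42, -181, -60]
    - [42, -181, -50]
  rot:
    - [0, 0, 0]
    - [0, 0, 0]
    - [0, 0, 0]
    - [0.038, 0.1, -0.1]
    - [0.076, 0.2, -0.2]
    - [0.115, 0.3, -0.3]
    - [0.153, 0.4, -0.4]
    - [0.191, 0.5, -0.5]
    - [0.23, 0.6, -0.6]
    - [0.268, 0.7, -0.7]
  grip: [1, 1, 1, 0.6, 0.6, 0.6, 0.6, 0.6, 0.6, 0.6]

```text
time_s: 11.7
eef_pos: [0.5147, 0.1742, 0.1274]
eef_rot: [-0.11, 0.909, 0.265, 0.303]
wrist_force: [-0.6, 0.1, -0.4]
opening: 0.598
grasp_force: 0.0
```

```bash
cat > blk.py <<'E'
from h import *
import sys
p,M,o=pose(); d=vision.camera("wrist"); E=wristE(d); d["extrinsics"]=E; P=cloud(d,E)
cv2.imwrite(sys.argv[1],d["color"][:,:,::-1]); print(p,M.round(3).tolist(),o['wrist_force'])
H,S,V=[cv2.cvtColor(d["color"],cv2.COLOR_RGB2HSV)[...,i] for i in range(3)]
m=(H<15)&(S>170)&(V>60)&(P[...,2]<.05)&(P[...,2]>-.01)&(np.linalg.norm(P[...,:2]-[.582,.218],axis=-1)<.05)
k,l,s,c=cv2.connectedComponentsWithStats(m.astype(np.uint8)); i=1+s[1:,4].argmax(); q=P[l==i]; print(s[i],"med",np.median(q,0),q.max(0),q.min(0))
tt=q[q[:,2]>.0395]; r=cv2.minAreaRect(tt[:,:2].astype(np.float32)); print("top",len(tt),tt.mean(0),r)
mb=(V<50)&(abs(P[...,2]-.006)<.006)&(np.linalg.norm(P[...,:2]-[.582,.218],axis=-1)<.08)
pts=P[mb][:,:2]; r=cv2.minAreaRect(pts.astype(np.float32)); print("board",mb.sum(),r); print(cv2.boxPoints(r))
E
python3 blk.py pics/w4.png
```

```text
[0.51467353 0.17418329 0.1273854 ] [[0.677, 0.548, 0.492], [0.414, -0.836, 0.36], [0.609, -0.04, -0.792]] [-0.59861885  0.06014149 -0.38570918]
[ 317  207   29   51 1269] med [0.57677354 0.21560836 0.03926239] [0.61125439 0.24350466 0.04237096] [0.56651141 0.20456335 0.00269388]
top 548 [0.58044213 0.21826449 0.0401648 ] ((0.5806065797805786, 0.21811698377132416), (0.02318580076098442, 0.0171250868588686), 39.24599075317383)
board 7074 ((0.5902750492095947, 0.2251739501953125), (0.054110512137413025, 0.10786223411560059), 38.38242721557617)
[[0.53558064 0.25065088]
 [0.6025531  0.16609941]
 [0.64496946 0.19969702]
 [0.57799697 0.28424847]]
```

View pics/w4.png

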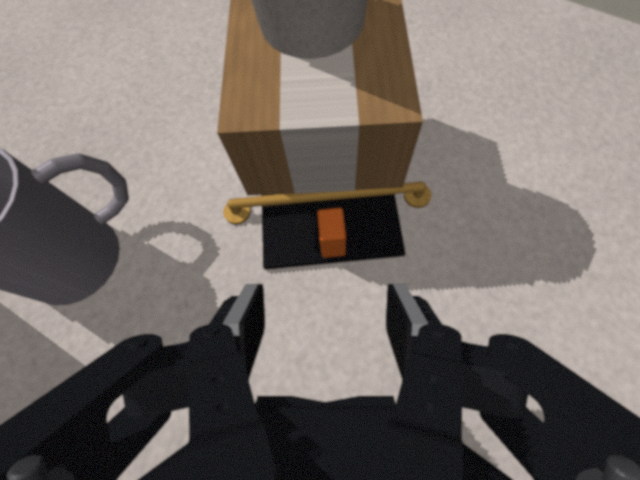

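The wrist view shows the board with its orange block at (332,232) in front of the brass rail. The brown carton (not the pink one) is above it, and the path is free.

```bash
cat > g.py <<'E'
from h import *
ph=np.radians(38.2);ex=np.array([np.cos(ph),np.sin(ph),0]);ey=np.array([-ex[1],ex[0],0]);t=np.radians(42)
zt=np.sin(t)*ex-np.cos(t)*np.array([0,0,1]); M=np.c_[np.cross(-ey,zt),-ey,zt]; b=np.array([.5808,.218,.033])
E
python3 - <<'E'
from g import *
print(pose()[0],pose()[2]['q']); plan(b-.06*zt,M); plan(b,M)
E
```

```text
[0.5133162  0.17394941 0.12548714] [-0.14551088  0.01069349  2.23553947  0.89004997  0.5852524   0.16779725]
xyz [3.1, 5.7, 62.6] rot [0.022, 0.077, -0.087]
xyz [7.6, 4.1, 122.4] rot [0.022, 0.077, -0.087]
```

>>> play_rows:
  xyz:
    - [1, 2, 15]
    - [2, 4, 30]
    - [3, 6, 45]
    - [3, 6, 55]
    - [3, 6, 60]
    - [3, 6, 60]
    - [3, 6, 60]
    - [3, 6, 60]
    - [3, 6, 60]
    - [3, 6, 60]
  rot:
    - [0.02, 0.077, -0.087]
    - [0.02, 0.077, -0.087]
    - [0.02, 0.077, -0.087]
    - [0.02, 0.077, -0.087]
    - [0.02, 0.077, -0.087]
    - [0.02, 0.077, -0.087]
    - [0.02, 0.077, -0.087]
    - [0.02, 0.077, -0.087]
    - [0.02, 0.077, -0.087]
    - [0.02, 0.077, -0.087]
  grip: [0.6, 0.6, 0.6, 0.6, 0.6, 0.6, 0.6, 0.6, 0.6, 0.6]

```text
time_s: 13.0
eef_pos: [0.5502, 0.1914, 0.0822]
eef_rot: [-0.115, 0.884, 0.301, 0.339]
wrist_force: [-0.5, -0.4, 0.3]
opening: 0.594
grasp_force: 0.0
```

```bash
python3 blk.py pics/w5.png
python3 - <<'E'
from g import *
plan(b,M)
E
```

```text
[0.55019894 0.1913836  0.08224863] [[0.589, 0.611, 0.529], [0.454, -0.792, 0.408], [0.669, -0.0, -0.744]] [-0.48083792 -0.35346998  0.311284  ]
[ 305  242   36   61 2038] med [0.57864229 0.2156138  0.04127145] [0.61188413 0.24380261 0.0436932 ] [0.56808723 0.20463578 0.00444703]
top 1375 [0.58165544 0.21762588 0.04168101] ((0.5821900963783264, 0.2182627171278), (0.02432960271835327, 0.018051709979772568), 36.54084777832031)
board 9746 ((0.5918674468994141, 0.2251986414194107), (0.05399813875555992, 0.1082390695810318), 38.22504806518555)
[[0.53717077 0.25100848]
 [0.60414386 0.16597734]
 [0.6465641  0.1993888 ]
 [0.57959104 0.28441995]]
xyz [-2.8, -2.4, 63.6] rot [0.007, 0.001, -0.008]
```

>>> play_rows:
  xyz:
    - [-2, -2, 15]
    - [-3, -2, 30]
    - [-3, -2, 43]
    - [-3, -2, 53]
    - [-3, -2, 60]
    - [-3, -2, 64]
    - [-3, -2, 64]
    - [-3, -2, 64]
    - [-3, -2, 64]
    - [-3, -2, 64]
  rot:
    - [0.007, 0, -0.008]
    - [0.007, 0, -0.008]
    - [0.007, 0, -0.008]
    - [0.007, 0, -0.008]
    - [0.007, 0, -0.008]
    - [0.007, 0, -0.008]
    - [0.007, 0, -0.008]
    - [0.007, 0, -0.008]
    - [0.007, 0, -0.008]
    - [0.007, 0, -0.008]
  grip: [0.6, 0.6, 0.6, 0.6, 0.6, 0.6, 0.6, 0.5, 0.4, 0.3]

```text
time_s: 14.3
eef_pos: [0.5811, 0.2177, 0.0327]
eef_rot: [-0.117, 0.882, 0.306, 0.338]
wrist_force: [-0.2, -1.1, 0.1]
opening: 0.302
grasp_force: 0.0
```

>>> play_rows:
  xyz:
    - [0, 0, 0]
    - [0, 0, 0]
    - [0, 0, 0]
    - [0, 0, 0]
    - [0, 0, 0]
    - [0, 0, 0]
    - [0, 0, 0]
    - [0, 0, 0]
    - [0, 0, 0]
    - [0, 0, 0]
  rot:
    - [0, 0, 0]
    - [0, 0, 0]
    - [0, 0, 0]
    - [0, 0, 0]
    - [0, 0, 0]
    - [0, 0, 0]
    - [0, 0, 0]
    - [0, 0, 0]
    - [0, 0, 0]
    - [0, 0, 0]
  grip: [0.25, 0.2, 0.15, 0.1, 0.1, 0.1, 0.1, 0.1, 0.1, 0.1]

```text
time_s: 15.55
eef_pos: [0.5813, 0.2176, 0.0327]
eef_rot: [-0.117, 0.882, 0.306, 0.338]
wrist_force: [-2.5, -2.6, 5.3]
opening: 0.199
grasp_force: 58.8
```

Run:
```python
from g import *
p,M0,o=pose(); print(p,o['wrist_force'],o['torque'],o['opening'])
print((M0.T@(-ex)*1000).round(0), (M0.T@np.array([0,0,1.])*1000).round(0))
```

```text
[0.5812642  0.21758176 0.03271545] [-2.5361929  -2.62019961  5.26060675] [-0.27690653  0.14793948 -0.19365637] 0.19885224847411653
[-744.   -0. -669.] [ 669.    0. -744.]
```

>>> play_rows:
  xyz:
    - [-2.2, 0, -2]
    - [-6, 0, -5.4]
    - [-11.2, 0, -10]
    - [-16.4, 0, -14.7]
    - [-21.6, 0, -19.4]
    - [-26.8, 0, -24.1]
    - [-32, 0, -28.8]
    - [-37.2, 0, -33.4]
    - [-42.4, 0, -38.1]
    - [-47.6, 0, -42.8]
  rot:
    - [0, 0, 0]
    - [0, 0, 0]
    - [0, 0, 0]
    - [0, 0, 0]
    - [0, 0, 0]
    - [0, 0, 0]
    - [0, 0, 0]
    - [0, 0, 0]
    - [0, 0, 0]
    - [0, 0, 0]
  grip: [0.1, 0.1, 0.1, 0.1, 0.1, 0.1, 0.1, 0.1, 0.1, 0.1]

```text
time_s: 16.8
eef_pos: [0.5306, 0.1779, 0.0327]
eef_rot: [-0.117, 0.882, 0.306, 0.338]
wrist_force: [3.4, 3.3, 0.7]
opening: 0.199
grasp_force: 58.6
```

```bash
cat > st.py <<'E'
from h import *
import sys
p,M0,o=pose(); print(p,o['wrist_force'],o['opening'])
d=vision.camera("top"); P=cloud(d); z=P[...,2]; cv2.imwrite(sys.argv[1],d["color"][:,:,::-1])
for lo,hi,nm in((.105,.13,'carton top'),(.19,.22,'cup')):
    m=(z>lo)&(z<hi);m[:,270:]=0;m[240:]=0
    q=P[m]; r=cv2.minAreaRect(q[:,:2].astype(np.float32));print(nm,np.round(r[0],4),r[1:],len(q),np.median(q[:,2]))
E
python3 st.py pics/t6.png
```

```text
[0.53056566 0.17794949 0.03267506] [3.41139892 3.34366184 0.68330206] 0.19882310570761721
carton top [0.642  0.2667] ((0.13159455358982086, 0.10450921207666397), 36.68223571777344) 2743 0.12127342416526732
cup [0.6504 0.2754] ((0.07484859973192215, 0.07451726496219635), 88.27262878417969) 469 0.2034763339307346
```

>>> play_rows:
  xyz:
    - [-4.5, 0, -4]
    - [-9, 0, -8]
    - [-13.4, 0, -12]
    - [-17.9, 0, -16.1]
    - [-22.3, 0, -20.1]
    - [-26.8, 0, -24.1]
    - [-31.2, 0, -28.1]
    - [-35.7, 0, -32.1]
    - [-40.2, 0, -36.1]
    - [-44.6, 0, -40.1]
  rot:
    - [0, 0, 0]
    - [0, 0, 0]
    - [0, 0, 0]
    - [0, 0, 0]
    - [0, 0, 0]
    - [0, 0, 0]
    - [0, 0, 0]
    - [0, 0, 0]
    - [0, 0, 0]
    - [0, 0, 0]
  grip: [0.1, 0.1, 0.1, 0.1, 0.1, 0.1, 0.1, 0.1, 0.1, 0.1]

```text
time_s: 18.1
eef_pos: [0.4835, 0.1408, 0.0327]
eef_rot: [-0.117, 0.882, 0.306, 0.338]
wrist_force: [2.6, 2.9, 5.3]
opening: 0.204
grasp_force: 59.2
```

>>> play_rows:
  xyz:
    - [-3.7, 0, -3.3]
    - [-7.4, 0, -6.7]
    - [-11.2, 0, -10]
    - [-15, 0, -13.4]
    - [-18.6, 0, -16.7]
    - [-22.3, 0, -20]
    - [-22.3, 0, -20]
    - [-22.3, 0, -20]
    - [-22.3, 0, -20]
    - [-22.3, 0, -20]
  rot:
    - [0, 0, 0]
    - [0, 0, 0]
    - [0, 0, 0]
    - [0, 0, 0]
    - [0, 0, 0]
    - [0, 0, 0]
    - [0, 0, 0]
    - [0, 0, 0]
    - [0, 0, 0]
    - [0, 0, 0]
  grip: [0.1, 0.1, 0.1, 0.1, 0.1, 0.1, 0.1, 0.1, 0.1, 0.1]

```text
time_s: 19.35
eef_pos: [0.4598, 0.1223, 0.0327]
eef_rot: [-0.117, 0.882, 0.306, 0.338]
wrist_force: [-7.1, -4.1, 16.4]
opening: 0.199
grasp_force: 61.6
```

```bash
python3 st.py pics/t7.png; python3 -c "
from h import *
d=vision.camera('scene');cv2.imwrite('pics/s7.png',d['color'][:,:,::-1])"
```

```text
[0.4597664  0.12227586 0.03265886] [-7.08556914 -4.08467643 16.39915966] 0.19901198860386063
carton top [0.6425 0.2669] ((0.130620077252388, 0.10433735698461533), 36.6882438659668) 2813 0.11547558421374149
cup [0.6548 0.278 ] ((0.07403195649385452, 0.07451910525560379), 67.92707061767578) 377 0.19827528397610317
```

View pics/s7.png

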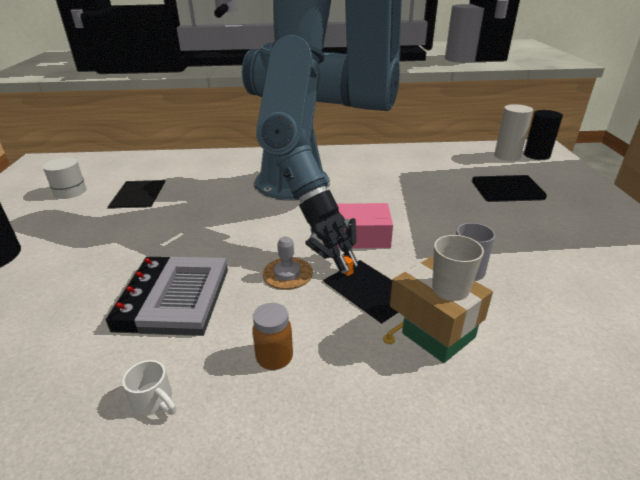

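The stack still stands behind the rail, now 6 mm lower. The tamper is upright on the cork at (286,262) and the board is clear. I'll lift, easing slightly back.

>>> play_rows:
  xyz:
    - [0, 0, -3]
    - [2.4, 0, -8.6]
    - [5, 0, -14.5]
    - [7.4, 0, -20]
    - [11, 0, -30]
    - [15, 0, -40.5]
    - [28, 0, -69]
    - [44, 0, -90]
    - [58, 0, -109]
    - [58, 0, -109]
  rot:
    - [0, 0, 0]
    - [0, 0, 0]
    - [0, 0, 0]
    - [0, 0, 0]
    - [0, 0, 0]
    - [0, 0, 0]
    - [0, 0, 0]
    - [0, 0, 0]
    - [0, 0, 0]
    - [0, 0, 0]
  grip: [0.1, 0.1, 0.1, 0.1, 0.1, 0.1, 0.1, 0.1, 0.1, 0.1]

```text
time_s: 20.7
eef_pos: [0.4377, 0.1034, 0.154]
eef_rot: [-0.115, 0.882, 0.307, 0.34]
wrist_force: [0.3, -0.2, -1.0]
opening: 0.198
grasp_force: 59.0
```

```bash
cat > tg.py <<'E'
from h import *
from g import M as MG
# target: rotate grasp about z from 38.2deg to station yaw
dz=np.radians(-5.44-38.2); RZ=R.from_euler('z',dz).as_matrix()
sx=np.array([np.cos(np.radians(-5.44)),np.sin(np.radians(-5.44)),0]); o=np.array([.5255,-.2097,0])
E
python3 - <<'E'
from tg import *
p,M0,ob=pose(); print(p,ob['wrist_force'],ob['q'])
# board plane from clouds
d=vision.camera("top"); P=cloud(d); z=P[...,2]; V=d["color"].max(-1); 
# board seen: dark pts around (p + 70mm ex)
ex=np.array([np.cos(np.radians(38.2)),np.sin(np.radians(38.2))])
c=p[:2]+.095*ex; m=(np.linalg.norm(P[...,:2]-c,axis=-1)<.05)&(z>.08)&(z<.2)
q=P[m]; A=np.c_[q[:,0]-p[0],q[:,1]-p[1],np.ones(len(q))]; s=np.linalg.lstsq(A,q[:,2],rcond=None)[0]; print(len(q),"slope along ex",s[:2]@ex,"across",s[:2]@[-ex[1],ex[0]],"z",s[2])
plan(o-.070*sx+[0,0,.19],RZ@M0)
E
```

```text
[0.43770468 0.10336834 0.15400512] [ 0.26269766 -0.15035707 -0.97506912] [-0.50599822 -0.29424823  2.45173749  0.91584912  0.88959941 -0.17334294]
2256 slope along ex 0.001644600637485926 across -0.005744197896602349 z 0.12804458994598134
xyz [-105.8, 252.7, -144.4] rot [-0.511, -0.002, 0.565]
```

>>> play_rows:
  xyz:
    - [-10, 20, -9]
    - [-26, 50, -23]
    - [-42, 82, -38]
    - [-60, 117, -54]
    - [-78, 152, -70]
    - [-96, 187, -87]
    - [-112, 218, -101]
    - [-124, 242, -112]
    - [-130, 253, -117.5]
    - [-130, 253, -117.5]
  rot:
    - [-0.041, 0, 0.045]
    - [-0.102, 0, 0.113]
    - [-0.169, 0, 0.186]
    - [-0.24, 0, 0.265]
    - [-0.31, 0, 0.343]
    - [-0.378, 0, 0.418]
    - [-0.44, 0, 0.486]
    - [-0.49, 0, 0.542]
    - [-0.511, 0, 0.565]
    - [-0.511, 0, 0.565]
  grip: [0.1, 0.1, 0.1, 0.1, 0.1, 0.1, 0.1, 0.1, 0.1, 0.1]

```text
time_s: 22.0
eef_pos: [0.4554, -0.2026, 0.1517]
eef_rot: [0.017, 0.933, -0.044, 0.357]
wrist_force: [-0.4, 0.2, -1.9]
opening: 0.198
grasp_force: 59.2
```

>>> play_rows:
  xyz:
    - [0, 0, 0]
    - [0, 0, 0]
    - [0, 0, 0]
    - [0, 0, 0]
    - [0, 0, 0]
    - [0, 0, 0]
    - [0, 0, 0]
    - [0, 0, 0]
    - [0, 0, 0]
    - [0, 0, 0]
  rot:
    - [0, 0, 0]
    - [0, 0, 0]
    - [0, 0, 0]
    - [0, 0, 0]
    - [0, 0, 0]
    - [0, 0, 0]
    - [0, 0, 0]
    - [0, 0, 0]
    - [0, 0, 0]
    - [0, 0, 0]
  grip: [0.1, 0.1, 0.1, 0.1, 0.1, 0.1, 0.1, 0.1, 0.1, 0.1]

```text
time_s: 23.25
eef_pos: [0.4558, -0.2031, 0.1527]
eef_rot: [0.018, 0.933, -0.044, 0.358]
wrist_force: [-0.2, -0.5, -2.2]
opening: 0.194
grasp_force: 59.2
```

```bash
cat > bd.py <<'E'
from tg import *
import sys
zlo,zhi,zt=map(float,sys.argv[1:4])
p,M0,ob=pose(); print(p,ob['wrist_force'])
d=vision.camera("top"); P=cloud(d); z=P[...,2]; V=d["color"].max(-1); cv2.imwrite(sys.argv[4],d["color"][:,:,::-1])
c=p+.07*sx
m=(z>zlo)&(z<zhi)&(abs(P[...,0]-c[0])<.13)&(abs(P[...,1]-c[1])<.085)&(V<70)
m=cv2.morphologyEx(m.astype(np.uint8),cv2.MORPH_OPEN,np.ones((3,3)))
cs=max(cv2.findContours(m,0,1)[0],key=cv2.contourArea)
f=cast(d,cs[:,0],zt)[:,:2]; r=cv2.minAreaRect(f.astype(np.float32)); print("rect",r)
a=np.radians(-5.44);Rz=np.array([[np.cos(a),-np.sin(a)],[np.sin(a),np.cos(a)]])
L=(f-o[:2])@Rz*1000
e=lambda k,s,lo,hi:[ (v:=L[(abs(L[:,1-k]-np.median(L[:,1-k]))<hi)&(s*(L[:,k]-np.median(L[:,k]))>lo)]) ]
for nm,k,s,half in(("+x",0,1,70),("+y",1,1,40),("-y",1,-1,40)):
    ext=(L[:,k]*s).max(); v=L[(L[:,k]*s>ext-6)]; w=v[abs(v[:,1-k]-np.median(v[:,1-k]))<(35 if k==0 else 55)]
    g=np.polyfit(w[:,1-k],w[:,k],1); print(nm,"edge mean",w[:,k].mean().round(1),"slope deg",np.degrees(g[0]).round(2),len(w))
q=P[m>0]; A=np.c_[(q[:,:2]-o[:2])@Rz,np.ones(len(q))]; print("plane",np.linalg.lstsq(A,q[:,2],rcond=None)[0])
plan(o-.070*sx+[0,0,.066],RZ@MG)
E
python3 bd.py .10 .145 .128 pics/t8.png
```

```text
[ 0.45577622 -0.20306216  0.15273458] [-0.20560305 -0.54415528 -2.18780364]
rect ((0.5271586179733276, -0.2094753384590149), (0.11051402986049652, 0.1688600778579712), 84.39179229736328)
+x edge mean 84.9 slope deg -0.2 38
+y edge mean 54.4 slope deg -0.24 61
-y edge mean -54.0 slope deg -0.26 59
plane [-0.00153619 -0.00287315  0.12677309]
xyz [-58.0, -0.2, 64.5] rot [0.001, 0.0, 0.002]
```

View pics/t8.png

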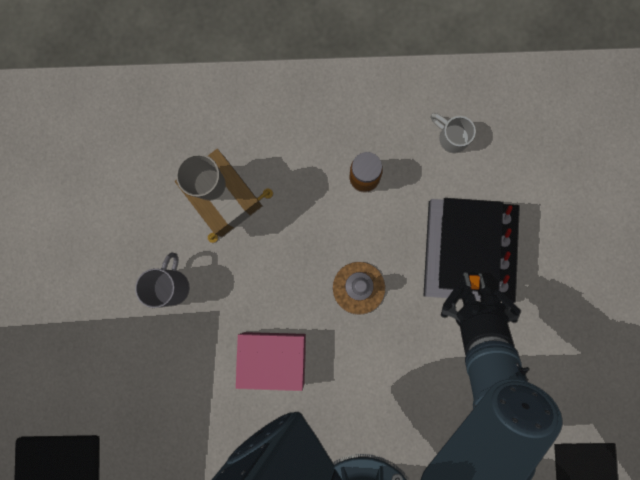

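The board hovers centred and square over the well (edges at local +84.9, +54.4 and -54.0 mm). Lowering.

>>> play_rows:
  xyz:
    - [-8, 0, 9]
    - [-20, 0, 22.3]
    - [-32, 0, 35.7]
    - [-42, 0, 46.8]
    - [-48, 0, 53.5]
    - [-52, 0, 58]
    - [-54, 0, 60.2]
    - [-55.5, 0, 61.9]
    - [-56, 0, 62.5]
    - [-56, 0, 62.5]
  rot:
    - [0, 0, 0]
    - [0, 0, 0]
    - [0, 0, 0]
    - [0, 0, 0]
    - [0, 0, 0]
    - [0, 0, 0]
    - [0, 0, 0]
    - [0, 0, 0]
    - [0, 0, 0]
    - [0, 0, 0]
  grip: [0.1, 0.1, 0.1, 0.1, 0.1, 0.1, 0.1, 0.1, 0.1, 0.1]

```text
time_s: 24.55
eef_pos: [0.4561, -0.2034, 0.069]
eef_rot: [0.018, 0.933, -0.044, 0.358]
wrist_force: [0.7, 0.0, -1.1]
opening: 0.201
grasp_force: 59.2
```

```bash
python3 bd.py .03 .055 .042 pics/t9.png
```

```text
[ 0.4560524  -0.20338253  0.06903071] [ 0.66342755  0.0312483  -1.09688831]
rect ((0.5177810788154602, -0.2205413579940796), (0.19781701266765594, 0.14427681267261505), 0.09960770606994629)
+x edge mean 95.9 slope deg 4.62 11
+y edge mean 54.0 slope deg 0.07 54
-y edge mean -89.6 slope deg 5.62 18
plane [0.0044429  0.05449156 0.04209082]
xyz [-2.2, -0.3, 2.1] rot [0.001, -0.0, 0.002]
```

>>> play_rows:
  xyz:
    - [-0.4, 0, 0.4]
    - [-0.8, 0, 0.8]
    - [-1.1, 0, 1.2]
    - [-1.5, 0, 1.6]
    - [-1.8, 0, 2]
    - [-2, 0, 2.2]
    - [-2, 0, 2.2]
    - [-2, 0, 2.2]
    - [-2, 0, 2.2]
    - [-2, 0, 2.2]
  rot:
    - [0, 0, 0]
    - [0, 0, 0]
    - [0, 0, 0]
    - [0, 0, 0]
    - [0, 0, 0]
    - [0, 0, 0]
    - [0, 0, 0]
    - [0, 0, 0]
    - [0, 0, 0]
    - [0, 0, 0]
  grip: [0.1, 0.1, 0.1, 0.1, 0.1, 0.1, 0.1, 0.1, 0.1, 0.1]

```text
time_s: 25.85
eef_pos: [0.4565, -0.2035, 0.0667]
eef_rot: [0.018, 0.932, -0.043, 0.359]
wrist_force: [-5.3, 2.8, 9.5]
opening: 0.201
grasp_force: 60.9
```

Contact at about 10 N. Releasing gently.

>>> play_rows:
  xyz:
    - [0, 0, 0]
    - [0, 0, 0]
    - [0, 0, 0]
    - [0, 0, 0]
    - [0, 0, 0]
    - [0, 0, 0]
    - [0, 0, 0]
    - [0, 0, -3]
    - [0, 0, -10]
    - [0, 0, -22]
  rot:
    - [0, 0, 0]
    - [0, 0, 0]
    - [0, 0, 0]
    - [0, 0, 0]
    - [0, 0, 0]
    - [0, 0, 0]
    - [0, 0, 0]
    - [0, 0, 0]
    - [0, 0, 0]
    - [0, 0, 0]
  grip: [0.23, 0.26, 0.3, 0.35, 0.4, 0.45, 0.45, 0.45, 0.45, 0.45]

```text
time_s: 27.1
eef_pos: [0.4409, -0.2016, 0.0824]
eef_rot: [0.018, 0.933, -0.044, 0.358]
wrist_force: [-0.5, -0.5, -0.4]
opening: 0.452
grasp_force: 0.0
```

>>> play_rows:
  xyz:
    - [0, 0, -15]
    - [0, 0, -30]
    - [0, 0, -50]
    - [0, 0, -70]
    - [0, 0, -90]
    - [0, 0, -110]
    - [0, 0, -120]
    - [0, 0, -120]
    - [0, 0, -120]
    - [0, 0, -120]
  rot:
    - [0, 0, 0]
    - [0, 0, 0]
    - [0, 0, 0]
    - [0, 0, 0]
    - [0, 0, 0]
    - [0, 0, 0]
    - [0, 0, 0]
    - [0, 0, 0]
    - [0, 0, 0]
    - [0, 0, 0]
  grip: [0.45, 0.45, 0.45, 0.45, 0.45, 0.45, 0.45, 0.45, 0.45, 0.45]

```text
time_s: 28.35
eef_pos: [0.3614, -0.1937, 0.1709]
eef_rot: [0.017, 0.933, -0.044, 0.358]
wrist_force: [-0.1, 0.0, 0.6]
opening: 0.455
grasp_force: 0.0
```

```bash
python3 st.py pics/t10.png
python3 - <<'E'
from tg import *
d=vision.camera("top");P=cloud(d);V=d["color"].max(-1);z=P[...,2]
a=np.radians(-5.44);Rz=np.array([[np.cos(a),-np.sin(a)],[np.sin(a),np.cos(a)]])
L=(P[...,:2]-o[:2])@Rz*1000
m=(z>.034)&(z<.048)&(V<70)&(abs(L[...,0])<100)&(L[...,1]>-61)&(L[...,1]<62)
m=cv2.morphologyEx(m.astype(np.uint8),cv2.MORPH_OPEN,np.ones((3,3)))
q=(cast(d,np.argwhere(m)[:,::-1],.04)[:,:2]-o[:2])@Rz*1000
r=cv2.minAreaRect(q.astype(np.float32));print("board local",r)
A=np.c_[q/1000,np.ones(len(q))];print("plane",np.linalg.lstsq(A,P[m>0][:,2],rcond=None)[0])
s=vision.camera("scene"); t=np.vstack([s["color"][200:380,60:300],]); c=cv2.resize(t,None,fx=2.5,fy=2.5); cv2.imwrite("pics/f.png",c[:,:,::-1])
E
```

```text
[ 0.36143793 -0.19368433  0.17091861] [-0.06082953  0.01159088  0.60478818] 0.4550845211621635
carton top [0.6429 0.2671] ((0.13204485177993774, 0.10422112047672272), 36.61189651489258) 2822 0.11544659041984517
cup [0.655 0.278] ((0.07509202510118484, 0.07483644783496857), 57.972408294677734) 376 0.198535240159947
board local ((2.61962890625, -0.7166481018066406), (111.36636352539062, 169.52764892578125), 89.7759017944336)
plane [3.13320551e-04 9.45606762e-05 4.07314213e-02]
```

View pics/f.png

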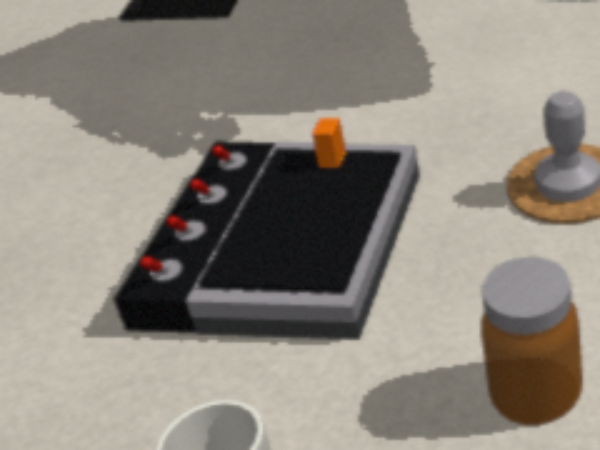

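```bash
python3 -c "
from bench import ctrl
print(ctrl.hand_in())"
```

```text
the job is handed in; nothing more can be done
None
```

The job is handed in at about 28.5 s of the 64 s allowed: all four toggles are off, the tamper stands on the cork rest, the stack stands behind the rail, and the board lies flat over the well, within about 3 mm of centre and 0.3° of square.

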